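Weigh a rock on an arrested two-pan balance

TASK

Weigh the rock on the two-pan balance: ease the ball-ended arrest lever over to free the beam and see how it tips, arrest it again, slide the poise along the front bar to make up the difference, and check by freeing the beam again, until the freed beam comes to rest level with its pointer tip within the broad centre mark. Handle the beam, the pans and the poise only while the beam is arrested, hold on to the heavy lever so that it never drops over by itself, and disturb nothing on the pans or on the bench. Finish with the beam arrested again, the lever fully home and both loads still on their pans.

Things in the scene. Friction and masses are not known exactly. Their poses are not given: they have to be found in the camera images.
- balance: Fixed grey school balance. Base 170 mm deep (x), 400 mm wide (y), its top 38 mm above the bench. It carries a beam with two pans, a front bar with a sliding poise and an arrest lever. Origin: on the bench under the middle of the base. Its -x side is the front, with lever and bar (facing the robot, turned up to 0.3 rad); +y is its left as the robot sees it, z up.
- lever (a joint): Arrest lever at the front: a steel rod with a heavy steel ball, swinging left-right over the top about a level shaft (along the balance's x). 0 = home, arrested, leaning 0.6 rad to the right (-y of the balance) on its stop; 0.6 = upright; 1.2 = released, leaning 0.6 rad to the left on its stop. The forks drop evenly as it grows; the beam is fully free from 1.0 on.
- lever_pivot (a point): Point on the axis of the lever's shaft in the lever's plane: 185 mm in front of the balance's origin, 30 mm above the bench. The lever weighs 0.25 kg, most of it the ball: past upright it falls to the side it leans to, and rests there by its weight; it takes 1 to 2 N at the ball to raise. Let go more than 0.2 rad before a stop it drops faster than 4 rad/s, which counts as dropped.
- beam (a joint): Tilt of the beam on its knife edge, rad: 0 = level, positive = left pan low, stops at -0.20 and 0.20. Arrested it is held within 0.01 of level. Freed, it rests after about 1.5 s at a tilt proportional to the imbalance: each mm of poise travel to the right lowers it by 2.53 mrad, unless it lies on a stop. At first the left (rock) side is heavier.
- beam_assembly: The aluminium beam with all it carries (pointer, pans, poise, front bar). Main beam 300 mm long (y); graduated front bar for the poise 228 mm long (y), 7 mm thick, 14 mm high, 105 mm in front of the main beam at the same height. Origin: on the knife edge, 105 mm above the bench over the balance's origin.
- poise (a joint): Travel of the sliding poise along the front bar, in m: 0 = left end, grows to the right (-y of the balance) to 0.14. It stays where it is left (slides at about 1 N). Moving it right makes the right side heavier.
- poise_tab (a point): Gripping point of the poise: a steel saddle on the front bar (27 mm in x, 34 mm in y, from 89 to 122 mm above the bench) with an upright finger tab on top, 10 mm thick (x), 26 mm wide (y), from 122 to 157 mm above the bench. This point is in the middle of the tab, 145 mm above the bench, 105 mm in front of the balance's origin line.
- left_pan (a point): Centre of the left pan's floor (steel dish 138 mm in diameter, rim 5 mm high), 137 mm above the bench when level, 130 mm to the left (+y) of the knife edge. The pans stay level as the beam tilts.
- right_pan (a point): Centre of the right pan's floor, like the left one, 130 mm to the right (-y).
- specimen: The rock to be weighed, a brown-grey lump about 70 mm across and 55 mm high, of unknown mass (about 0.25 to 0.30 kg), standing on the left pan within about 15 mm of its centre. Origin at its underside. Do not touch.
- brass_weight: Brass weight of 0.20 kg, 32 mm in diameter and 58 mm high with a knob on top, standing on the right pan. Origin at its underside. Do not touch.
- beaker: Bystander: glass beaker, 72 mm in diameter, 95 mm high, on the bench to the left of the balance. Origin at its underside.
- weight_stand: Bystander: wooden block 70 x 160 x 28 mm with three brass weights in it, 92 mm high in all, on the bench to the right of the balance. Origin at its underside.
- pointer_tip (a point): Tip of the upright pointer on the beam, 158 mm above the knife edge. Beside it stands a white scale plate 88 mm wide with ticks every 6.2 mm and a broad centre mark 6.2 mm wide. It leans to the left (+y of the balance) when the left pan sinks. Within 0.02 rad of level, the tip is within the broad mark.
- cradle_forks (a point): Middle between the two forks of the arrest cradle, 70 mm left and right of centre under the beam, 97 mm above the bench when arrested. They hold the beam level; the lever drops them 18 mm to free it.
- lever_ball (a point): Centre of the lever's ball: 36 mm in diameter, 95 mm from the shaft axis, about 108 mm above the bench at either end of the swing and 125 mm when upright. Below it is the lever's rod, 10 mm in diameter. The space in front of and beside it is clear; the poise is about 50 mm behind it.

How it is judged:
On the way, in this order (a step that is already met when the one before it is completed fails the run):
1. the beam is freed (lever past 1.0 rad) and has come to rest (below 0.04 rad/s), which shows how it tips (value of joint lever above 1 rad and velocity of joint beam between -0.04 and 0.04 rad/s), for 0.4 s.
2. the beam is arrested again: lever within 0.06 rad of home, beam within 0.015 rad of level (value of joint lever below 0.06 rad and value of joint beam between -0.015 and 0.015 rad), for 0.2 s.
3. the beam is freed again (lever past 1.0 rad) and rests level within 0.02 rad, for 0.6 s (all of step 1 and value of joint beam between -0.02 and 0.02 rad), for 0.6 s.
At the end, for the whole second after the job is handed in: The beam is arrested (lever within 0.06 rad of home, beam within 0.015 rad of level), and the rock and the brass weight stand upright on their pans, within 30 mm of the pan centres (all of step 2 and distance between specimen and left_pan below 0.03 m and angle between each of specimen, brass_weight's own z axis and vertical below 0.15 rad and distance between brass_weight and right_pan below 0.03 m); the robot touches nothing.
It fails at once if beam, pans or poise touched by the robot (over 0.5 N) while the lever is more than 0.2 rad from home (value of joint lever above 0.2 rad and contact force between any of the fingers, the arm and beam_assembly above 0.5 N).
It fails at once if the lever drops over by itself (faster than 4 rad/s) (velocity of joint lever above 4 rad/s or velocity of joint lever below -4 rad/s).
It fails at once if rock or brass weight touched by the robot (over 0.5 N) or shifted more than 30 mm from its pan's centre (contact force between any of the fingers, the arm and specimen above 0.5 N or contact force between any of the fingers, the arm and brass_weight above 0.5 N or distance between specimen and left_pan above 0.03 m or distance between brass_weight and right_pan above 0.03 m).
It fails at once if beaker or weight stand moved by more than 20 mm (distance of any of beaker, weight_stand from where it was at the start of the episode above 0.02 m).
It also fails if it takes over 69 s, if anything falls off the work surface, if the arm or the gripper's body presses on something with over 40 N, if the wrist force passes 120 N, or if a joint passes its speed limit or range.

ROBOT

A 6-joint arm with a two-finger parallel gripper is mounted at the origin on the work surface. World frame = base frame: x ahead of the robot, y to its left, z up, the work surface at z = 0. Lengths are in m, angles in rad, forces in N, time in s.
With the tool pointing down it reaches from about 0.275 to 0.975 m from the base axis. Payload 8.4 kg.
Tool frame: the origin (TCP) lies at the very end of the fingers, on their centre line; the grasp point (between the pads) lies 19 mm behind it; z points along the fingers, y is the direction in which the jaws open and shut (so a half turn about z gives the same grasp; the last joint's range is limited). The gripper opens to 92 mm and grips with 3 to 60 N. Pads are 20 mm wide; open, the fingers measure 128 mm over their backs; the gripper's body (75 mm by 189 mm) begins 69 mm behind the grasp point.
Start: joints at [-1.272, 0.353, 1.633, -0, 1.155, -0.002], TCP at [0.185, -0.597, 0.215] pointing down, gripper open.
Joint ranges: [-2.63, 2.63], [-0.92, 2.1], [0.06, 2.66], [-1.3, 4.44], [0, 2.69], [-3.02, 3.02]. Speed limits (rad/s): [2.22, 2.22, 2.79, 3.14, 3.14, 3.14].

INTERFACE

Orientations are given as a unit quaternion [w, x, y, z].
In Python, from station import ctrl gives the robot as it stands.
- The arm moves only by the tool move_arm, never from a script. Its argument "series" is text: rows parted by semicolons, each of 7 numbers parted by spaces: the closure, from 0 (fully open) to 1 (shut), then the shift along the tool's x, y, z in units of 50 mm (1.0 is 50 mm), then the turn, a rotation vector about the tool's x, y, z in units of 6 degrees (1.0 is 6 degrees). In form: fingers tx ty tz wx wy wz; .... A call has 1 to 10 rows; each row is the pose to reach, as a shift and turn from the pose measured when the call began, along the tool's axes at that moment; what a row does not reach only later rows make up. A row lasts 1/8 s, in which the tool goes at most 62.5 mm and 10.7 degrees, less where a joint would pass 70% of its speed; a pose out of reach is approached as far as the arm can. A call with a gripper value outside its range is refused whole. The fingers move at their own pace and stop on an object; "squeeze" is the grip in N (left out, the last holds). Time passes only in rows, so rows that repeat a pose let the fingers close. It gives the time, the measured TCP pose, the force and the opening at its end, in the units of the state.
- ctrl.get_obs(): the state, without advancing time (a new reading comes with each control period).
- ctrl.read_camera(name): name is "scene" or "side" or "wrist"; returns a dict with "frame" (384x512x3 uint8, red, green, blue), "fx", "fy", "cx", "cy" (pixels), "rvec" (rotation vector, rad) and "tvec" (3), from world to camera coordinates, as OpenCV has them. Camera axes: x right, y down, z forward; pixel columns grow to the right and rows downward; lengths in m; the calibration is good to about 2 mm. A picture is of the moment at which its call begins. There is no depth.
- ctrl.hand_in(): hands the job in, once; it reports no verdict.
The state is a dict: "time": time; "joints": joint angles; "qd": joint speeds; "joint_torque": joint torques, N m; "ee_pos": TCP position; "eef_rot": TCP orientation; "wrist_force": force on the tool from outside, world axes, zero at the start; "ft_torque": the same for the moment, N m; "finger_gap": opening from 0.0 (shut) to 1.0 (fully open).
Only numpy, scipy, OpenCV 4.12 (cv2) and the standard library are available. Lean on these libraries where they do the work, as an engineer would, in place of code of your own. Each camera call takes 0.05 s, during which the arm holds its last target. There are 200 camera calls.

## Working session

There is one attempt and no reset: what is moved stays moved. The work goes in short steps, Python scripts to look and compute and a tool call to move; the robot and the scene stay as the last step left them, time stands still between calls to the robot, and variables do not carry over. Pictures are saved under pics/ and viewed, about 8 in all and at most 12, crops included, and the job is handed in when it is done.

Besides the shell and the picture viewer there is one more tool, called by a JSON object that holds its "method" and its "body". move_arm: Moves the arm, as the interface text tells. Its arguments: {"type":"object","properties":{"series":{"type":"string"},"squeeze":{"type":"number"}},"required":["series"]}

```bash
ls; mkdir -p pics
cat > h.py <<'E'
import numpy as np, cv2
from scipy.spatial.transform import Rotation as R
from station import ctrl
def cam(n):
    c=ctrl.read_camera(n); c['R']=cv2.Rodrigues(np.array(c['rvec'],float))[0]; c['t']=np.array(c['tvec'],float).ravel(); return c
def ray(c,u,v):
    d=c['R'].T@np.array([(u-c['cx'])/c['fx'],(v-c['cy'])/c['fy'],1]); return -c['R'].T@c['t'],d
def onz(c,u,v,z):
    o,d=ray(c,u,v); return o+d*(z-o[2])/d[2]
def proj(c,p):
    q=c['R']@np.array(p,float)+c['t']; return np.array([c['fx']*q[0]/q[2]+c['cx'],c['fy']*q[1]/q[2]+c['cy']])
def tri(c1,p1,c2,p2):
    o1,d1=ray(c1,*p1); o2,d2=ray(c2,*p2)
    s=np.linalg.lstsq(np.c_[d1,-d2],o2-o1,rcond=None)[0]
    a=o1+d1*s[0]; b=o2+d2*s[1]; return (a+b)/2,np.linalg.norm(a-b)
def save(c,n,x=None):
    f=cv2.cvtColor(np.ascontiguousarray(c['frame']),cv2.COLOR_RGB2BGR)
    cv2.imwrite('pics/'+n,f)
def quat(o): # -> Rotation
    q=np.array(o['eef_rot'],float); return R.from_quat(q[[1,2,3,0]])
E
python3 - <<'E'
from h import *
fs=[]
for n in('scene','side'):
    c=cam(n); fs.append(cv2.cvtColor(c['frame'],cv2.COLOR_RGB2BGR)); o,d=ray(c,256,192); print(n,o,d,c['fx'])
    save(c,n+'0.png')
print(ctrl.get_obs())
E
```

```text
pics
scene [1.07543686 0.22999719 0.91375966] [-0.51708975 -0.19022608 -0.83458489] 350.38665278411827
side [ 0.56929769 -0.9386366   0.96319793] [ 0.05185216  0.77998481 -0.62367697] 433.9925711920833
{'time': 0.1, 'joints': array([-1.27237648e+00,  3.53597776e-01,  1.63405068e+00,  3.63212272e-05,
        1.15519397e+00, -2.40559286e-03]), 'qd': array([-0.00050208, -0.00015544, -0.00107492, -0.00239132, -0.00039201,
       -0.00024422]), 'joint_torque': array([ 6.82633217e-04, -5.94904232e+01, -3.34932303e+01,  6.98841386e-02,
        1.83979003e-02, -3.45445665e-05]), 'ee_pos': array([ 0.18507104, -0.59650768,  0.21393086]), 'eef_rot': array([-6.20501542e-04,  9.88710225e-01,  1.49838916e-01, -7.57215067e-05]), 'wrist_force': array([-0.01963823,  0.62734911,  1.03246387]), 'ft_torque': array([ 0.02023206, -0.0123331 , -0.00031527]), 'finger_gap': 0.9982047504650049}
```

View pics/scene0.png

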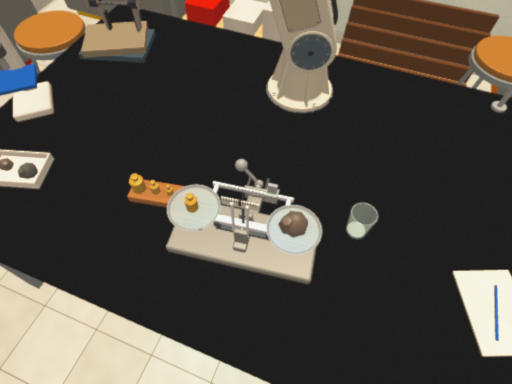

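View pics/side0.png

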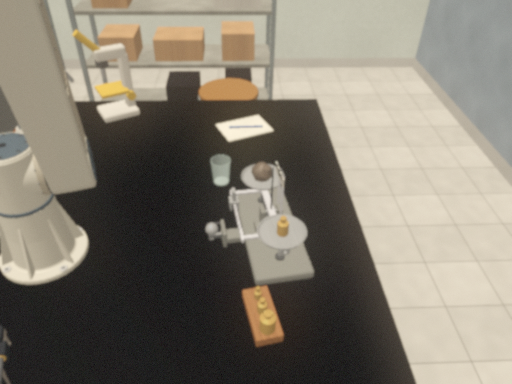

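Scene camera: ball at (242,165), bar from (216,187) to (291,201), poise near (269,188), pans at (194,207) and (294,229). Side camera: ball at (212,229), pans at (282,233) and (260,176).

Run:
```python
from h import *
c=cam('scene');s=cam('side')
b,e=tri(c,(242,165),s,(212,229)); print('ball',b,e)
L=onz(c,294,229,.140);Rr=onz(c,194,207,.140); print('pans',L,Rr,np.linalg.norm(L-Rr))
L2=onz(s,260,176,.14);R2=onz(s,282,233,.14);print('side',L2,R2,np.linalg.norm(L2-R2))
P=onz(c,269,186,.150);print('poise',P)
for l,r in((L,Rr),(L2,R2)):
    m=(l+r)/2; yv=(l-r)[:2];yv/=np.linalg.norm(yv); xv=np.array([yv[1],-yv[0]]); yaw=np.arctan2(-yv[0],yv[1])
    print('origin',m,'yaw',yaw,'ball pred',m[:2]-.185*xv-yv*.095*np.sin(.6),'poise rel',(P[:2]-m[:2])@xv,(P[:2]-m[:2])@yv)
f=cv2.cvtColor(c['frame'],cv2.COLOR_RGB2BGR)[140:260,150:340];g=cv2.cvtColor(s['frame'],cv2.COLOR_RGB2BGR)[150:300,190:330]
a=cv2.resize(f,None,fx=4,fy=4,interpolation=cv2.INTER_CUBIC)
cv2.imwrite('pics/a.png',a)
```

```text
ball [ 0.50381943 -0.02753864  0.10380538] 0.005033401983317152
pans [0.66305317 0.18090254 0.14      ] [ 0.69852992 -0.07732386  0.14      ] 0.26065201312292896
side [0.65475816 0.17218866 0.14      ] [ 0.69919878 -0.0899635   0.14      ] 0.26589231402830604
poise [0.57171273 0.08085367 0.15      ]
origin [0.68079154 0.05178934 0.14      ] yaw 0.13653150523913607 ball pred [ 0.5048141  -0.02653244] poise rel -0.10410785086279484 0.0436403255467683
origin [0.67697847 0.04111258 0.14      ] yaw 0.16792575005747498 ball pred [ 0.5035462  -0.04269438] poise rel -0.09714279581326679 0.056775938676749946
```

View pics/a.png

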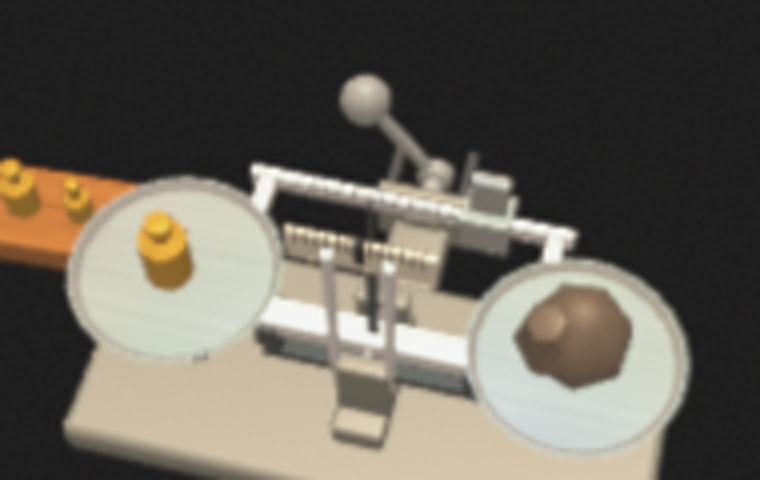

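The crop gives ball (241.5,165.2), tab about (273,189), and pan centres (193.5,207.2) and (294.5,229). The pan spacing and the predicted ball position both agree. I'll hold the jaws along the balance's y and cage the ball loosely.

```bash
cat >> h.py <<'E'
def rel(target,yaw):
    """shift/turn from the present pose in move units; tool down, tool x along balance x (yaw)"""
    o=ctrl.get_obs(); A=quat(o); p=np.array(o['ee_pos'])
    T=R.from_matrix(np.array([[np.cos(yaw),np.sin(yaw),0],[np.sin(yaw),-np.cos(yaw),0],[0,0,-1.]]))
    return np.round(A.inv().apply(np.array(target)-p)/.05,2),np.round((A.inv()*T).as_rotvec(degrees=True)/6,2)
E
python3 - <<'E'
from h import *
c=cam('scene');s=cam('side')
L,e1=tri(c,(294.5,229),s,(260,176));Rr,e2=tri(c,(193.5,207.2),s,(282,233)); print(L,e1,Rr,e2)
L=onz(c,294.5,229,.140);Rr=onz(c,193.5,207.2,.140);m=(L+Rr)/2;d=L-Rr
print('origin',m,'yaw',np.arctan2(-d[0],d[1]),np.linalg.norm(d),'ball',onz(c,241.5,165.2,.108),'tab',onz(c,273,188.7,.14))
print(rel((.504,-.027,.2),.137))
E
```

```text
[0.65671294 0.18202622 0.13173694] 0.002797286010672668 [ 0.69845281 -0.08155257  0.1332553 ] 0.004332256052052598
origin [0.68106785 0.05190516 0.14      ] yaw 0.14102148430053066 0.26290289299813263 ball [ 0.505167   -0.02669348  0.108     ] tab [0.56931758 0.09180157 0.14      ]
(array([ 9.47, -8.99,  0.29]), array([-0.  ,  0.  ,  1.56]))
```

{"method": "move_arm", "body": {"series": "0.4 9.47 -8.99 0 0 0 1.5; 0.4 9.47 -8.99 0 0 0 1.5; 0.4 9.47 -8.99 0 0 0 1.5; 0.4 9.47 -8.99 0 0 0 1.5; 0.4 9.47 -8.99 0 0 0 1.5; 0.4 9.47 -8.99 0 0 0 1.5; 0.4 9.47 -8.99 0 0 0 1.5; 0.4 9.47 -8.99 0 0 0 1.5; 0.4 9.47 -8.99 0 0 0 1.5; 0.4 9.47 -8.99 0 0 0 1.5", "squeeze": 5}}

```text
time: 1.55
ee_pos: [0.4914, -0.0496, 0.2149]
eef_rot: [-0.0, 0.997, 0.072, 0.0]
wrist_force: [0.3, -0.7, -0.2]
finger_gap: 0.6
```

{"method": "move_arm", "body": {"series": "0.4 0 0 0 0 0 0"}}

```text
time: 1.68
ee_pos: [0.493, -0.0463, 0.2149]
eef_rot: [-0.0, 0.997, 0.074, 0.001]
wrist_force: [-0.6, -0.3, -0.1]
finger_gap: 0.599
```

Run:
```python
from h import *
print(rel((.505,-.027,.2),.141),ctrl.get_obs()['time'])
c=cam('wrist');save(c,'w1.png');print(proj(c,(.505,-.027,.108)),proj(c,(.569,.092,.145)))
```

```text
(array([ 0.29, -0.35,  0.3 ]), array([-0.01, -0.02,  0.07])) 1.675
[233.44346093 175.60316299] [83.37259127 78.67984499]
```

View pics/w1.png

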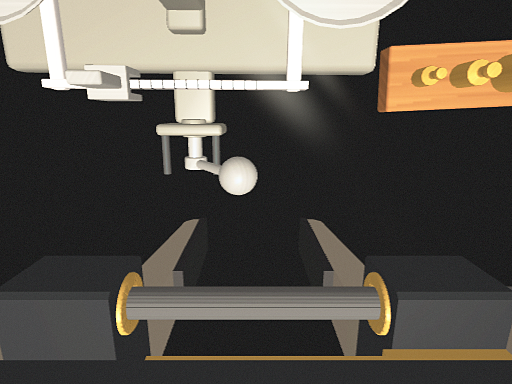

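Wrist view: ball at (238,176) against a predicted (233,176), and the tab near (85,77) against (83,79). The map is good to a few mm, and the stop pins sit well below the ball.

Run:
```python
from h import *
c=cam('wrist');f=c['frame'].astype(int);g=cv2.cvtColor(c['frame'],cv2.COLOR_RGB2GRAY)
m=(g>90).astype(np.uint8);m[:, :215]=0;m[:150]=0;m[205:]=0;m[:,270:]=0
m=cv2.morphologyEx(m,cv2.MORPH_OPEN,np.ones((15,15),np.uint8))
(u,v),r=cv2.minEnclosingCircle(np.argwhere(m)[:,::-1].astype(np.float32));b=onz(c,u,v,.108);print(u,v,r,b, 'R->dia',2*r/c['fx']*(b-ray(c,u,v)[0])@c['R'][2])
b[2]=.097;print(rel(b,.141))
```

```text
235.5 174.0 20.155742645263672 [ 0.50570102 -0.03031704  0.108     ] R->dia 0.03737170628389205
(array([ 0.34, -0.33,  2.35]), array([ 0.  , -0.  ,  0.05]))
```

{"method": "move_arm", "body": {"series": "0.4 0.33 -0.33 0.3 0 0 0; 0.4 0.33 -0.33 0.8 0 0 0; 0.4 0.33 -0.33 1.6 0 0 0; 0.4 0.33 -0.33 2.35 0 0 0; 0.4 0.33 -0.33 2.35 0 0 0; 0.5 0.33 -0.33 2.35 0 0 0; 0.57 0.33 -0.33 2.35 0 0 0; 0.57 0.33 -0.33 2.35 0 0 0; 0.57 0.33 -0.33 2.35 0 0 0", "squeeze": 5}}

```text
time: 2.9
ee_pos: [0.5056, -0.0303, 0.0978]
eef_rot: [0.0, 0.997, 0.073, 0.001]
wrist_force: [0.8, -0.3, 0.4]
finger_gap: 0.432
```

Run:
```python
from h import *
o=ctrl.get_obs();print(o['ee_pos'],o['finger_gap']*92,o['wrist_force'])
c=cam('wrist');save(c,'w2.png')
yaw=.141;u=np.array([-np.sin(yaw),np.cos(yaw),0])
for th in np.arange(0,1.21,.1): print(round(th,2),np.round(.095*(np.sin(th-.6)+np.sin(.6))/.05,2),np.round(.095*(np.cos(th-.6)-np.cos(.6))/.05,2))
print(rel(np.array(o['ee_pos'])+.05*u,.141))
```

```text
[ 0.50556223 -0.03033156  0.09783762] 39.709491359261435 [ 0.79643916 -0.32231385  0.44094211]
0.0 0.0 0.0
0.1 0.16 0.1
0.2 0.33 0.18
0.3 0.51 0.25
0.4 0.7 0.29
0.5 0.88 0.32
0.6 1.07 0.33
0.7 1.26 0.32
0.8 1.45 0.29
0.9 1.63 0.25
1.0 1.81 0.18
1.1 1.98 0.1
1.2 2.15 -0.0
(array([ 0.01, -1.  , -0.  ]), array([ 0.  , -0.01,  0.05]))
```

View pics/w2.png

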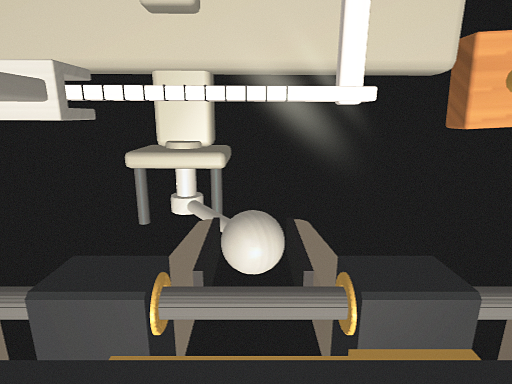

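{"method": "move_arm", "body": {"series": "0.57 0 -0.08 -0.05 0 0 0; 0.57 0 -0.16 -0.1 0 0 0; 0.57 0 -0.33 -0.18 0 0 0; 0.57 0 -0.51 -0.25 0 0 0; 0.57 0 -0.7 -0.29 0 0 0; 0.57 0 -0.88 -0.32 0 0 0; 0.57 0 -1.07 -0.33 0 0 0; 0.57 0 -1.2 -0.33 0 0 0; 0.57 0 -1.26 -0.32 0 0 0; 0.57 0 -1.26 -0.32 0 0 0"}}

```text
time: 4.2
ee_pos: [0.4961, 0.0322, 0.1135]
eef_rot: [0.0, 0.997, 0.073, 0.0]
wrist_force: [-0.7, 1.4, 0.2]
finger_gap: 0.427
```

Run:
```python
from h import *
o=ctrl.get_obs();print(o['ee_pos'],o['finger_gap']*92,o['wrist_force'])
yaw=.141;u=np.array([-np.sin(yaw),np.cos(yaw),0])
b0=np.array([.5056,-.0303,.0978])
for th in (.8,.9,1.,1.1,1.15,1.2,1.23): print(th,*rel(b0+u*.095*(np.sin(th-.6)+np.sin(.6))+[0,0,.095*(np.cos(th-.6)-np.cos(.6))],yaw))
```

```text
[0.49612638 0.03223091 0.1135159 ] 39.312870327791465 [-0.74441305  1.42856045  0.19037991]
0.8 [ 0.01 -0.19  0.02] [ 0.   -0.01  0.05]
0.9 [ 0.01 -0.37  0.07] [ 0.   -0.01  0.05]
1.0 [ 0.01 -0.55  0.13] [ 0.   -0.01  0.05]
1.1 [ 0.02 -0.72  0.21] [ 0.   -0.01  0.05]
1.15 [ 0.02 -0.8   0.26] [ 0.   -0.01  0.05]
1.2 [ 0.02 -0.88  0.31] [ 0.   -0.01  0.05]
1.23 [ 0.02 -0.93  0.35] [ 0.   -0.01  0.05]
```

{"method": "move_arm", "body": {"series": "0.57 0 -0.1 0 0 0 0; 0.57 0 -0.19 0.02 0 0 0; 0.57 0 -0.28 0.04 0 0 0; 0.57 0 -0.37 0.07 0 0 0; 0.57 0 -0.46 0.1 0 0 0; 0.57 0 -0.55 0.13 0 0 0; 0.57 0 -0.64 0.17 0 0 0; 0.57 0 -0.72 0.21 0 0 0; 0.57 0 -0.8 0.26 0 0 0; 0.57 0.02 -0.9 0.31 0 0 0"}}

```text
time: 5.45
ee_pos: [0.4905, 0.0771, 0.0978]
eef_rot: [0.0, 0.997, 0.073, 0.0]
wrist_force: [-0.6, 1.4, -0.1]
finger_gap: 0.429
```

{"method": "move_arm", "body": {"series": "0.57 0 0 0 0 0 0; 0.57 0 0 0 0 0 0; 0.57 0 0 0 0 0 0; 0.57 0 0 0 0 0 0; 0.57 0 0 0 0 0 0; 0.57 0 0 0 0 0 0; 0.57 0 0 0 0 0 0; 0.57 0 0 0 0 0 0; 0.57 0 0 0 0 0 0; 0.57 0 0 0 0 0 0"}}

```text
time: 6.7
ee_pos: [0.4905, 0.0771, 0.0978]
eef_rot: [0.0, 0.997, 0.073, 0.0]
wrist_force: [-0.4, -0.2, -0.2]
finger_gap: 0.431
```

{"method": "move_arm", "body": {"series": "0.57 0 0 0 0 0 0; 0.57 0 0 0 0 0 0; 0.57 0 0 0 0 0 0; 0.57 0 0 0 0 0 0; 0.57 0 0 0 0 0 0; 0.57 0 0 0 0 0 0; 0.57 0 0 0 0 0 0; 0.57 0 0 0 0 0 0; 0.57 0 0 0 0 0 0; 0.57 0 0 0 0 0 0"}}

```text
time: 7.95
ee_pos: [0.4905, 0.0771, 0.0978]
eef_rot: [0.0, 0.997, 0.073, 0.0]
wrist_force: [0.0, 0.3, -0.3]
finger_gap: 0.428
```

Run:
```python
from h import *
o=ctrl.get_obs();print(o['time'],o['ee_pos'],o['finger_gap']*92,o['wrist_force'])
c=cam('scene')
f=cv2.cvtColor(c['frame'],cv2.COLOR_RGB2BGR)[130:250,150:340]
cv2.imwrite('pics/s2.png',cv2.resize(f,None,fx=4,fy=4,interpolation=cv2.INTER_CUBIC))
yaw=.141;u=np.array([-np.sin(yaw),np.cos(yaw),0]);O=np.array([.681,.052,.105])
for t in(-.2,-.1,0,.1,.2): print(t,(proj(c,O+.158*(u*np.sin(t)+[0,0,np.cos(t)]))-[150,130])*4)
s=cam('side');save(s,'side2.png')
for t in(-.2,-.1,0,.1,.2): print(t,proj(s,O+.158*(u*np.sin(t)+[0,0,np.cos(t)])))
```

```text
7.95 [0.49052487 0.07707758 0.0978421 ] 39.40785093468518 [ 0.03202874  0.28444073 -0.31126053]
-0.2 [314.74238901 235.54224224]
-0.1 [341.42525742 238.73386209]
0 [368.70448871 243.57631317]
0.1 [396.17605394 250.01348972]
0.2 [423.42659041 257.95638396]
-0.2 [275.42519036 173.470779  ]
-0.1 [274.19007593 169.5037814 ]
0 [272.94009685 166.03318568]
0.1 [271.69116272 163.08798896]
0.2 [270.45830842 160.68780398]
```

View pics/s2.png

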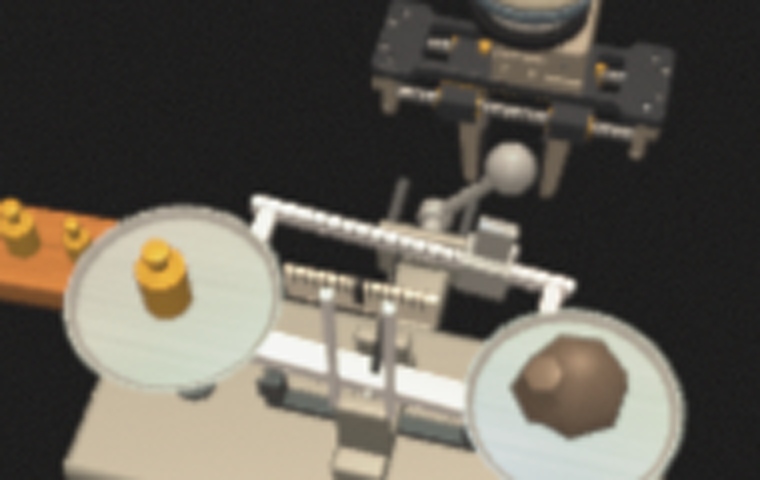

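Run:
```python
from h import *
c=cam('scene')
yaw=.141;u=np.array([-np.sin(yaw),np.cos(yaw),0]);X=np.array([u[1],-u[0],0]);O=np.array([.681,.052,.105])
def barend(sg,t): return O-.105*X+sg*.114*(u*np.cos(t)-np.array([0,0,np.sin(t)]))+[0,0,.007]
for t in(0,.05,.1,.15,.2): print(t,[np.round((proj(c,barend(sg,t))-[150,130])*4) for sg in(-1,1)],[np.round((proj(c,O+[0,0,.032]+sg*.13*(u-[0,0,np.sin(t)]))-[150,130])*4) for sg in(-1,1)])
f=cv2.cvtColor(c['frame'],cv2.COLOR_RGB2BGR)[150:220,190:290]
g=np.clip(f.astype(float)*2.2,0,255).astype(np.uint8)
b=cv2.imread('pics/scene0.png')[150:220,190:290];b=np.clip(b.astype(float)*2.2,0,255).astype(np.uint8)
cv2.imwrite('pics/cmp.png',np.hstack([cv2.resize(k,(400,560) if 0 else (390,273),interpolation=cv2.INTER_CUBIC) for k in(b,g)]))
```

```text
0 [array([253., 209.]), array([575., 275.])] [array([177., 312.]), array([575., 398.])]
0.05 [array([252., 204.]), array([574., 280.])] [array([176., 306.]), array([574., 403.])]
0.1 [array([252., 200.]), array([572., 284.])] [array([174., 301.]), array([573., 407.])]
0.15 [array([252., 195.]), array([571., 288.])] [array([173., 296.]), array([572., 412.])]
0.2 [array([253., 191.]), array([568., 292.])] [array([171., 291.]), array([571., 416.])]
```

View pics/cmp.png

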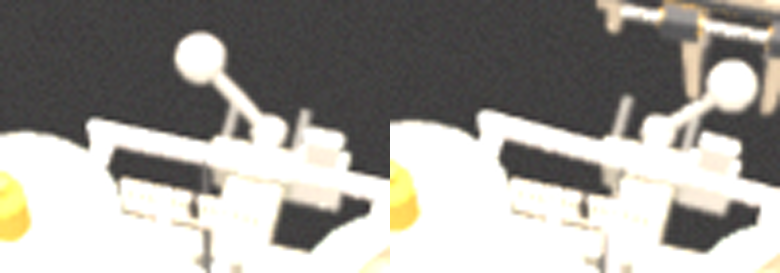

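```bash
cat >> h.py <<'E'
def tilt(c,ref='pics/scene0.png'):
    """tilt by tracking the pan loads' pixels against the arrested picture"""
    yaw=.141;u=np.array([-np.sin(yaw),np.cos(yaw),0]);O=np.array([.681,.052,.105])
    a=cv2.imread(ref,0);b=cv2.cvtColor(c['frame'],cv2.COLOR_RGB2GRAY);out=[]
    for sg,z in((-1,.06),(1,.06)):
        P=lambda t:proj(c,O+[0,0,z]+sg*.13*(u*np.cos(t)-[0,0,np.sin(t)]))
        p=P(0); q,st,er=cv2.calcOpticalFlowPyrLK(a,b,p.astype(np.float32).reshape(1,1,2),None,winSize=(31,31),maxLevel=1)
        d=(q.ravel()-p); J=(P(.1)-P(-.1))/.2; out.append((d@J)/(J@J)); out.append(np.round(d,2))
    return out
E
python3 - <<'E'
from h import *
print(tilt(cam('scene')))
o=ctrl.get_obs();b0=o['ee_pos']
yaw=.141;u=np.array([-np.sin(yaw),np.cos(yaw),0])
for th in (1.1,1.,.9,.8,.7,.6,.5,.4,.3,.2,.1,0): print(th,*rel(b0-u*.095*(np.sin(.6)-np.sin(th-.6))+[0,0,.095*(np.cos(th-.6)-np.cos(.6))],yaw))
E
```

```text
[np.float64(0.09784289737264763), array([-0.44, -2.73]), np.float64(0.10193312505192326), array([-0.92,  2.52])]
1.1 [-0.    0.16 -0.1 ] [ 0.   -0.    0.05]
1.0 [-0.    0.33 -0.18] [ 0.   -0.    0.05]
0.9 [-0.    0.51 -0.25] [ 0.   -0.    0.05]
0.8 [-0.    0.7  -0.29] [ 0.   -0.    0.05]
0.7 [-0.    0.88 -0.32] [ 0.   -0.    0.05]
0.6 [-0.01  1.07 -0.33] [ 0.   -0.    0.05]
0.5 [-0.01  1.26 -0.32] [ 0.   -0.    0.05]
0.4 [-0.01  1.45 -0.29] [ 0.   -0.    0.05]
0.3 [-0.01  1.63 -0.25] [ 0.   -0.    0.05]
0.2 [-0.01  1.81 -0.18] [ 0.   -0.    0.05]
0.1 [-0.01  1.98 -0.1 ] [ 0.   -0.    0.05]
0 [-0.01  2.15  0.  ] [ 0.   -0.    0.05]
```

Two trackers give a tilt of 0.098 and 0.102 rad, so the poise goes about 39.5 mm to the right. I'll arrest the beam first.

{"method": "move_arm", "body": {"series": "0.57 0 0.08 -0.05 0 0 0; 0.57 0 0.16 -0.1 0 0 0; 0.57 0 0.33 -0.18 0 0 0; 0.57 0 0.51 -0.25 0 0 0; 0.57 0 0.7 -0.29 0 0 0; 0.57 0 0.88 -0.32 0 0 0; 0.57 0 1.07 -0.33 0 0 0; 0.57 0 1.2 -0.33 0 0 0; 0.57 0 1.26 -0.32 0 0 0; 0.57 0 1.26 -0.32 0 0 0"}}

```text
time: 9.4
ee_pos: [0.4996, 0.0146, 0.1137]
eef_rot: [0.0, 0.997, 0.073, 0.0]
wrist_force: [0.2, -0.1, 0.2]
finger_gap: 0.429
```

{"method": "move_arm", "body": {"series": "0.57 0 0.1 0 0 0 0; 0.57 0 0.19 0.02 0 0 0; 0.57 0 0.28 0.04 0 0 0; 0.57 0 0.37 0.07 0 0 0; 0.57 0 0.46 0.1 0 0 0; 0.57 0 0.55 0.13 0 0 0; 0.57 0 0.64 0.17 0 0 0; 0.57 0 0.72 0.21 0 0 0; 0.57 0 0.8 0.26 0 0 0; 0.57 0 0.93 0.31 0 0 0"}}

```text
time: 10.65
ee_pos: [0.5064, -0.0317, 0.098]
eef_rot: [0.0, 0.997, 0.073, 0.0]
wrist_force: [-0.4, 0.6, 0.1]
finger_gap: 0.434
```

{"method": "move_arm", "body": {"series": "0.57 0 0 0 0 0 0; 0.57 0 0 0 0 0 0; 0.5 0 0 0 0 0 0; 0.4 0 0 0 0 0 0; 0.35 0 0 0 0 0 0; 0.35 0 0 -0.6 0 0 0; 0.35 0 0 -1.4 0 0 0; 0.35 0 0 -2.2 0 0 0; 0.35 0 0 -2.2 0 0 0"}}

```text
time: 11.78
ee_pos: [0.5084, -0.0318, 0.211]
eef_rot: [0.0, 0.997, 0.073, 0.003]
wrist_force: [-1.2, 0.3, -0.1]
finger_gap: 0.654
```

Run:
```python
from h import *
o=ctrl.get_obs();print(o['time'],o['ee_pos'],o['finger_gap']*92,o['wrist_force'])
print(tilt(cam('scene')))
c=cam('wrist');save(c,'w3.png');print(proj(c,(.569,.09,.157)),proj(c,(.505,-.03,.108)))
```

```text
11.775 [ 0.50836948 -0.03175992  0.21100361] 60.148476549201575 [-1.17549913  0.33572632 -0.10140136]
[np.float64(0.0010560008510082947), array([-0.01, -0.03]), np.float64(-0.00020845847372710517), array([-0.01, -0.01])]
[ 92.91369264 101.08265852] [249.73509513 194.60063006]
```

View pics/w3.png

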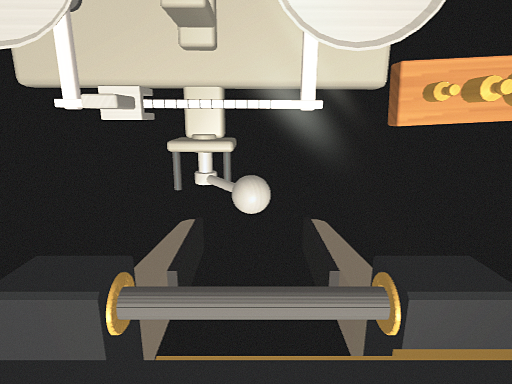

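Ball at (251,194), as predicted for home, and both loads are back at their level pixels. The saddle and tab are near (122,102) and (98,101). I'll check the predicted tab and saddle corners against this picture.

Run:
```python
from h import *
c=cam('wrist');yaw=.141;u=np.array([-np.sin(yaw),np.cos(yaw),0]);X=np.array([u[1],-u[0],0]);O=np.array([.681,.052,0])
for y in(.05,.055,.06):
  P=O-.105*X+y*u
  print(y,P,'tabtop',[proj(c,P+a*.013*u+[0,0,.157]).round() for a in(1,-1)],'saddle',[proj(c,P+a*.017*u-.0135*X+[0,0,.122]).round() for a in(1,-1)])
g=cv2.cvtColor(c['frame'],cv2.COLOR_RGB2GRAY)
print(g[100,76:160:2]); print(g[112,76:160:2])
P=O-.105*X+.055*u;P[2]=.2;print(rel(P,yaw))
```

```text
0.05 [0.57001536 0.08674781 0.        ] tabtop [array([78., 99.]), array([115.,  99.])] saddle [array([ 99., 118.]), array([141., 118.])]
0.055 [0.5693127  0.09169819 0.        ] tabtop [array([71., 99.]), array([108.,  99.])] saddle [array([ 93., 118.]), array([135., 118.])]
0.06 [0.56861003 0.09664857 0.        ] tabtop [array([64., 99.]), array([101.,  99.])] saddle [array([ 87., 118.]), array([129., 118.])]
[255 255 243 239 232 233 234 236 233 236 234 235 238 234 233 236 237 231
 234 223 174 122 127 129 128 126 127 127 123 166 240 243 161  98 255 255
 255 255 193 255 255 255]
[ 26  28  30  31  28  27  26  30  22  29  25  18 236 240 238 239 238 239
 240 240 240 242 241 239 240 240 241 242 241 241 242 242 242 120 132 136
 135 135 139  47  29  30]
(array([ 1.62, -2.25,  0.14]), array([-0.  ,  0.01,  0.05]))
```

Saddle edges at columns 99 to 141 match y = 0.050 exactly.

{"method": "move_arm", "body": {"series": "0.35 0.5 -0.8 0 0 0 0; 0.35 1 -1.6 0 0 0 0; 0.35 1.62 -2.15 0 0 0 0; 0.35 1.62 -2.15 0 0 0 0; 0.35 1.62 -2.15 0.5 0 0 0; 0.35 1.62 -2.15 1.1 0 0 0; 0.35 1.62 -2.15 1.62 0 0 0; 0.35 1.62 -2.15 1.62 0 0 0; 0.35 1.62 -2.15 1.62 0 0 0"}}

```text
time: 13.05
ee_pos: [0.57, 0.0861, 0.1264]
eef_rot: [0.0, 0.997, 0.073, -0.001]
wrist_force: [-0.1, 0.3, 0.5]
finger_gap: 0.654
```

Run:
```python
from h import *
o=ctrl.get_obs();print(o['ee_pos'],o['wrist_force'],rel((.5700,.0867,.130),.141))
c=cam('wrist');save(c,'w4.png')
```

```text
[0.56995843 0.08610664 0.12643532] [-0.06908589  0.27497906  0.45818056] (array([ 0.  , -0.01, -0.07]), array([0.  , 0.01, 0.05]))
```

View pics/w4.png

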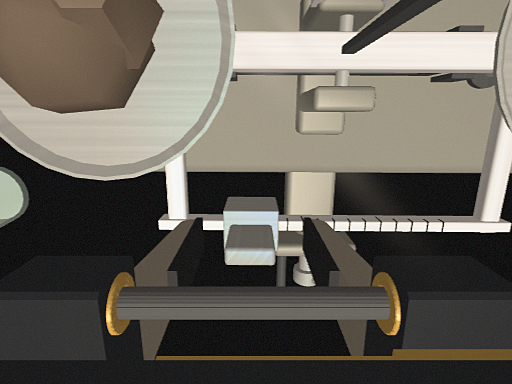

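The tab is at (250,245), centred between the fingers, and nothing is touching. I'll grip it and slide it right by 39.5 mm (+0.79).

{"method": "move_arm", "body": {"series": "0.5 0 0 -0.07 0 0 0; 0.65 0 0 -0.07 0 0 0; 0.72 0 0 -0.07 0 0 0; 0.75 0 0 -0.07 0 0 0; 0.75 0 0 -0.07 0 0 0; 0.75 0 0 -0.07 0 0 0", "squeeze": 4}}

```text
time: 13.85
ee_pos: [0.5705, 0.0864, 0.1306]
eef_rot: [-0.0, 0.997, 0.073, 0.0]
wrist_force: [-0.9, 1.4, 3.8]
finger_gap: 0.284
```

{"method": "move_arm", "body": {"series": "0.75 0 0.1 0 0 0 0; 0.75 0 0.25 0 0 0 0; 0.75 0 0.4 0 0 0 0; 0.75 0 0.55 0 0 0 0; 0.75 0 0.7 0 0 0 0; 0.75 0 0.79 0 0 0 0; 0.75 0 0.79 0 0 0 0; 0.75 0 0.79 0 0 0 0"}}

```text
time: 14.85
ee_pos: [0.5763, 0.0463, 0.1307]
eef_rot: [0.0, 0.997, 0.073, 0.0]
wrist_force: [-1.8, -1.0, 4.9]
finger_gap: 0.282
```

{"method": "move_arm", "body": {"series": "0.6 0 0 0 0 0 0; 0.45 0 0 0 0 0 0; 0.4 0 0 0 0 0 0; 0.4 0 0 -0.3 0 0 0; 0.4 0 0 -1 0 0 0; 0.4 0 0 -1.7 0 0 0; 0.4 0 0 -1.7 0 0 0"}}

```text
time: 15.72
ee_pos: [0.5784, 0.0466, 0.2196]
eef_rot: [0.0, 0.997, 0.073, 0.003]
wrist_force: [0.1, 0.1, 0.8]
finger_gap: 0.6
```

Run:
```python
from h import *
o=ctrl.get_obs();print(o['time'],o['ee_pos'],o['finger_gap']*92,o['wrist_force'])
print(tilt(cam('scene')))
print(rel((.5056,-.0303,.20),.141),rel((.5056,-.0303,.0978),.141))
```

```text
15.725 [0.57837395 0.04660196 0.21961608] 55.157429130030984 [0.08469836 0.07406106 0.83576068]
[np.float64(-0.001391191942296564), array([0.01, 0.04]), np.float64(-0.0008692587733774617), array([ 0.01, -0.02])]
(array([-1.64,  1.31,  0.35]), array([ 0.01, -0.03,  0.05])) (array([-1.65,  1.31,  2.39]), array([ 0.01, -0.03,  0.05]))
```

{"method": "move_arm", "body": {"series": "0.4 -0.6 0.4 0 0 0 0; 0.4 -1.2 0.9 0 0 0 0; 0.4 -1.65 1.31 0 0 0 0; 0.4 -1.65 1.31 0.3 0 0 0; 0.4 -1.65 1.31 0.9 0 0 0; 0.4 -1.65 1.31 1.7 0 0 0; 0.4 -1.65 1.31 2.39 0 0 0; 0.5 -1.65 1.31 2.39 0 0 0; 0.57 -1.65 1.31 2.39 0 0 0; 0.57 -1.65 1.31 2.39 0 0 0"}}

```text
time: 17.02
ee_pos: [0.5066, -0.0302, 0.0992]
eef_rot: [0.0, 0.997, 0.073, 0.003]
wrist_force: [0.4, -0.5, -0.0]
finger_gap: 0.433
```

Run:
```python
from h import *
o=ctrl.get_obs();print(o['ee_pos'],o['finger_gap']*92,o['wrist_force'],rel((.5056,-.0303,.0978),.141))
```

```text
[ 0.50664608 -0.03021581  0.09916212] 39.86876892222743 [ 0.37025308 -0.48846708 -0.0161151 ] (array([-0.02, -0.  ,  0.03]), array([ 0.01, -0.05,  0.05]))
```

{"method": "move_arm", "body": {"series": "0.57 0 -0.08 -0.03 0 0 0; 0.57 0 -0.16 -0.08 0 0 0; 0.57 0 -0.33 -0.15 0 0 0; 0.57 0 -0.51 -0.22 0 0 0; 0.57 0 -0.7 -0.26 0 0 0; 0.57 0 -0.88 -0.29 0 0 0; 0.57 0 -1.07 -0.3 0 0 0; 0.57 0 -1.2 -0.3 0 0 0; 0.57 0 -1.26 -0.29 0 0 0; 0.57 0 -1.26 -0.29 0 0 0"}}

```text
time: 18.27
ee_pos: [0.4973, 0.0323, 0.1134]
eef_rot: [0.0, 0.997, 0.073, 0.003]
wrist_force: [-0.3, 0.5, -0.5]
finger_gap: 0.429
```

{"method": "move_arm", "body": {"series": "0.57 0 -0.1 0 0 0 0; 0.57 0 -0.19 0.02 0 0 0; 0.57 0 -0.28 0.04 0 0 0; 0.57 0 -0.37 0.07 0 0 0; 0.57 0 -0.46 0.1 0 0 0; 0.57 0 -0.55 0.13 0 0 0; 0.57 0 -0.64 0.17 0 0 0; 0.57 0 -0.72 0.21 0 0 0; 0.57 0 -0.8 0.26 0 0 0; 0.57 0.02 -0.9 0.31 0 0 0"}}

```text
time: 19.52
ee_pos: [0.4917, 0.0771, 0.0977]
eef_rot: [0.0, 0.997, 0.073, 0.003]
wrist_force: [0.5, 0.6, -0.3]
finger_gap: 0.425
```

{"method": "move_arm", "body": {"series": "0.57 0 0 0 0 0 0; 0.57 0 0 0 0 0 0; 0.57 0 0 0 0 0 0; 0.57 0 0 0 0 0 0; 0.57 0 0 0 0 0 0; 0.57 0 0 0 0 0 0; 0.57 0 0 0 0 0 0; 0.57 0 0 0 0 0 0; 0.57 0 0 0 0 0 0; 0.57 0 0 0 0 0 0"}}

```text
time: 20.78
ee_pos: [0.4917, 0.0772, 0.0977]
eef_rot: [0.0, 0.997, 0.073, 0.003]
wrist_force: [-0.6, -0.4, -0.4]
finger_gap: 0.43
```

{"method": "move_arm", "body": {"series": "0.57 0 0 0 0 0 0; 0.57 0 0 0 0 0 0; 0.57 0 0 0 0 0 0; 0.57 0 0 0 0 0 0; 0.57 0 0 0 0 0 0; 0.57 0 0 0 0 0 0; 0.57 0 0 0 0 0 0; 0.57 0 0 0 0 0 0; 0.57 0 0 0 0 0 0; 0.57 0 0 0 0 0 0"}}

```text
time: 22.02
ee_pos: [0.4918, 0.0772, 0.0977]
eef_rot: [0.0, 0.997, 0.073, 0.003]
wrist_force: [0.2, -0.7, 0.4]
finger_gap: 0.432
```

Run:
```python
from h import *
o=ctrl.get_obs();print(o['time'],o['ee_pos'],o['finger_gap']*92,o['wrist_force'])
c=cam('scene');print(tilt(c))
f=cv2.cvtColor(c['frame'],cv2.COLOR_RGB2BGR)[130:250,150:340]
cv2.imwrite('pics/s5.png',cv2.resize(f,None,fx=4,fy=4,interpolation=cv2.INTER_CUBIC))
```

```text
22.025 [0.49175731 0.07717703 0.09774982] 39.776514213712744 [ 0.23579902 -0.66947974  0.37608924]
[np.float64(-0.0012118013925117527), array([0.01, 0.03]), np.float64(-0.0009619050570440131), array([ 0.01, -0.02])]
```

View pics/s5.png

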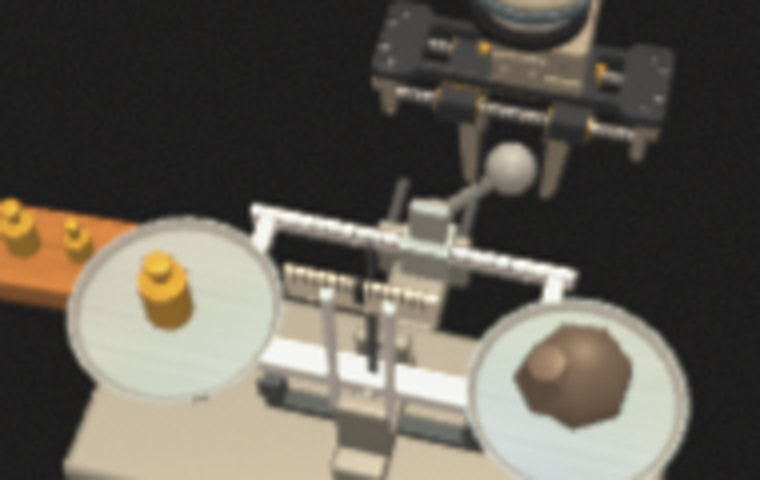

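The beam is free, with the ball at (511,167) as in the first release. It rests at −0.001 rad, with the dark pointer standing upright near (372,250). I'll arrest it again and retreat.

{"method": "move_arm", "body": {"series": "0.57 0 0.08 -0.05 0 0 0; 0.57 0 0.16 -0.1 0 0 0; 0.57 0 0.33 -0.18 0 0 0; 0.57 0 0.51 -0.25 0 0 0; 0.57 0 0.7 -0.29 0 0 0; 0.57 0 0.88 -0.32 0 0 0; 0.57 0 1.07 -0.33 0 0 0; 0.57 0 1.2 -0.33 0 0 0; 0.57 0 1.26 -0.32 0 0 0; 0.57 0 1.26 -0.32 0 0 0"}}

```text
time: 23.32
ee_pos: [0.5007, 0.0146, 0.1136]
eef_rot: [0.0, 0.997, 0.073, 0.002]
wrist_force: [0.3, -0.1, -0.6]
finger_gap: 0.433
```

{"method": "move_arm", "body": {"series": "0.57 0 0.1 0 0 0 0; 0.57 0 0.19 0.02 0 0 0; 0.57 0 0.28 0.04 0 0 0; 0.57 0 0.37 0.07 0 0 0; 0.57 0 0.46 0.1 0 0 0; 0.57 0 0.55 0.13 0 0 0; 0.57 0 0.64 0.17 0 0 0; 0.57 0 0.72 0.21 0 0 0; 0.57 0 0.8 0.26 0 0 0; 0.57 0 0.93 0.31 0 0 0"}}

```text
time: 24.58
ee_pos: [0.5076, -0.0316, 0.098]
eef_rot: [0.0, 0.997, 0.073, 0.002]
wrist_force: [-1.3, 0.5, 0.2]
finger_gap: 0.43
```

{"method": "move_arm", "body": {"series": "0.57 0 0 0 0 0 0; 0.57 0 0 0 0 0 0; 0.5 0 0 0 0 0 0; 0.4 0 0 0 0 0 0; 0.35 0 0 0 0 0 0; 0.35 0 0 -0.6 0 0 0; 0.35 0 0 -1.4 0 0 0; 0.35 0 0 -2.2 0 0 0; 0.35 0 0 -2.2 0 0 0; 0.35 0 0 -2.2 0 0 0"}}

```text
time: 25.82
ee_pos: [0.5066, -0.0315, 0.2075]
eef_rot: [0.0, 0.997, 0.073, 0.002]
wrist_force: [-0.3, -1.4, 0.1]
finger_gap: 0.651
```

Run:
```python
from h import *
o=ctrl.get_obs();print(o['time'],o['ee_pos'],o['finger_gap']*92,o['wrist_force'])
c=cam('scene');print(tilt(c))
f=cv2.cvtColor(c['frame'],cv2.COLOR_RGB2BGR)[140:260,150:340]
cv2.imwrite('pics/s6.png',cv2.resize(f,None,fx=4,fy=4,interpolation=cv2.INTER_CUBIC))
```

```text
25.825 [ 0.50664932 -0.03149849  0.20748265] 59.89542736939327 [-0.34755055 -1.41985738  0.13535976]
[np.float64(0.00021554752805125806), array([ 0.01, -0.01]), np.float64(-0.0013191224841090246), array([ 0.  , -0.04])]
```

View pics/s6.png

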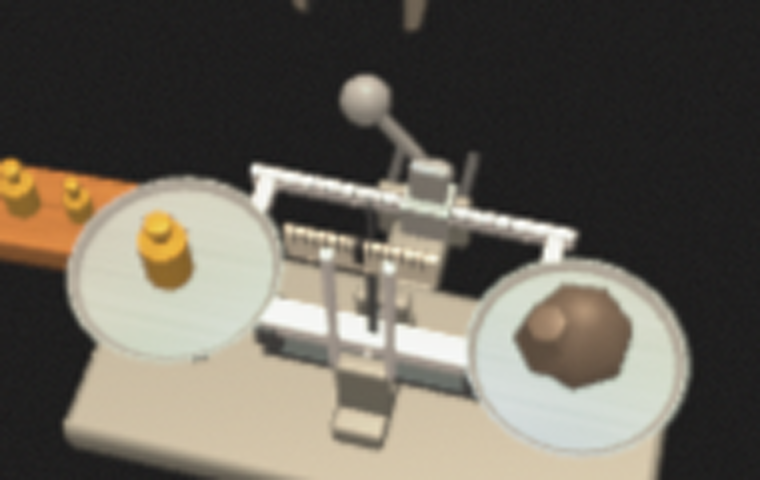

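The ball is at (366,101), the same pixel as at the start, so the lever is home. The loads have not moved and the gripper is clear, so I'm handing in.

```bash
python3 -c "
from station import ctrl
print(ctrl.hand_in())"
```

```text
the job is handed in; nothing more can be done
None
```

The rock is weighed and the job is handed in, at about 26 s of the 69 s allowed; the hand-in gave no verdict.

- **First weighing:** I moved the lever over with the ball held loosely between the fingers. The freed beam came to rest left side low at about 0.100 rad (two trackers gave 0.098 and 0.102).
- **Adjustment:** with the beam arrested, I gripped the poise tab and slid it about 40 mm to the right (39.5 mm was calculated).
- **Check weighing:** freed again for over 2.5 s, the beam rested at about −0.001 rad, against a limit of 0.02.
- **At hand-in:** the beam was arrested and level within about 0.001 rad. The ball was back at its starting pixel, both loads had not moved on their pans, and the gripper was clear.

I measured the tilt by tracking the two loads in the scene camera, because the pointer tip was too dark to read directly against the scale. None of the checks failed or disagreed beyond a few mm. I did not measure the beaker or the weight stand at the end; nothing came near the beaker, and the gripper only passed over the stand's side of the bench on its first approach.

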